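Set and lock the stop of a slicing guide

TASK

On the worktop lies a wooden slicing guide whose upright stop is still loose. With closed fingertips push the stop along the board, towards its wing nut, until its metal foot meets the strip at the end of the board; then spin the wing nut down clockwise (seen from above) with repeated fingertip strokes against its wings until it is fully tight. Only push: pinch nothing, pick nothing up, use gentle force, leave the stop where it is once set, and leave the things standing around where they are.

Things in the scene. Friction and masses are not known exactly. Their poses are not given: they have to be found in the camera images.
- guide: Slicing guide, fixed to the worktop: pale wooden board 140 (x) x 270 (y) x 18 mm; origin: centre of its underside; y along it, z up. At the +y end stand four posts 12 x 16 mm (y, x), 69 mm high over the worktop, at x = +-56, y = 103 and 121 mm (knife slot). The stud with the wing nut is at x = 0, y = -55 mm. At the -y end lies the end strip, 30 mm high over the worktop, its face at y = -121 mm.
- fence (a joint): Slide of the upright stop along the guide's -y direction, in m: 0 = farthest from the wing nut, 0.05 = home, with its foot against the end strip (hard stop). It slides with about 2 N of friction and stays where it is left; the nut does not hold it.
- fence_face (a point): Centre of the face to push on the upright stop, looking to the guide's +y (to the posts), 58 mm over the worktop. The stop is a wooden plate 110 mm wide, 12 thick, top 76 mm over the worktop, on a slotted metal foot under the nut (top 27 mm over the worktop). At home this face is 54 mm from the stud's axis, the nut-side face 39 mm: too close for fingers to pass, so strokes must be repeated.
- stud_axis (a point): Point on the vertical axis of stud and wing nut, on the board's top, 18 mm over the worktop. Axes as the guide's. The stud is 10 mm thick, its top 65 mm over the worktop.
- wing_nut (a joint): Turn of the wing nut in rad: 0 = loosest, grows clockwise seen from above, 10 = tight (hard stop). Starts between 0 and 2.5, so 7.5 to 10 rad are left to turn. Turns with 0.04 N m of friction (about 2 N on a wing), stays where it is left and sinks 0.45 mm a radian.
- wing_tip (a point): Outer point of one of the nut's two equal, opposite wings: on the wing's middle plane, 36 mm from the stud's axis, 50 (tight) to 55 mm over the worktop. Steel wings, 6 mm thick upright plates, 76 mm over both tips, standing 36 to 62 mm over the worktop when tight, 4.5 mm higher at joint value 0; hub radius 12 mm at the bottom, 9 at the top.
- jar_a: Bystander: glass spice jar with a round plastic cap, 42 mm thick, 108 mm high, stands off the guide's knife-post end; origin at the centre of its underside.
- jar_b: Bystander: glass spice jar with a round plastic cap, 42 mm thick, 108 mm high, stands beyond the guide; origin at the centre of its underside.
- tea_box: Bystander: small carton 102 x 53 x 60 mm (x, y, z) standing off the guide's wing-nut end; origin at the centre of its underside.
- salt: Bystander: upright carton 46 x 67 x 143 mm (x, y, z), beyond the guide, to the right; origin at the centre of its underside.
- green_box: Bystander: small carton 107 x 55 x 52 mm (x, y, z), beyond the guide; origin at the centre of its underside.

How it is judged:
On the way, in this order (a step that is already met when the one before it is completed fails the run):
1. the stop has been pushed home against the end strip (value of joint fence above 0.046 m), for 0.2 s.
2. the wing nut has been spun down tight (value of joint wing_nut above 9.7 rad), for 0.2 s.
At the end, for the whole second after the job is handed in: The stop is within 5 mm of its end strip, the wing nut is within 0.3 rad of its tight end and at rest (value of joint fence above 0.045 m and value of joint wing_nut above 9.7 rad and velocity of joint wing_nut below 0.1 rad/s); the robot touches nothing.
It fails at once if the wing nut is pinched or forced (more than 45 N on it) (contact force between the fingers and wing_nut above 45 N).
It fails at once if the stop is pinched or forced (more than 60 N on it) (contact force between the fingers and fence above 60 N).
It fails at once if the nut is turned well down before the stop is home (value of joint wing_nut above 6 rad and value of joint fence below 0.04 m).
It fails at once if a thing standing around is lifted or shoved more than 20 mm (distance of any of jar_a, jar_b, tea_box, green_box, salt from where it was at the start of the episode above 0.02 m).
It also fails if it takes over 72 s, if anything falls off the work surface, if the arm or the gripper's body presses on something with over 40 N, if the wrist force passes 120 N, or if a joint passes its speed limit or range.

ROBOT

A 6-joint arm with a two-finger parallel gripper is mounted at the origin on a cart in front of the work surface, level with it; the furniture and walls round the work are solid. World frame = base frame: x ahead of the robot, y to its left, z up, the work surface at z = 0. Lengths are in m, angles in rad, forces in N, time in s.
With the tool pointing down it reaches from about 0.35 to 0.875 m from the base axis. Payload 4.2 kg.
Tool frame: the origin (TCP) lies midway between the tips of the shut fingers; the grasp point (between the pads) lies manip.pinch_z behind it (manip.pinch_z is the distance from the TCP to the grasp point, in m); y points along the fingers, x is the direction in which the jaws open and shut, and the axes are right-handed (so a half turn about y gives the same grasp; the last joint's range is limited). The gripper opens to 85 mm and grips with 20 to 120 N. Pads are 22 mm wide; open, the fingers measure 114 mm over their backs; the gripper's body (76 mm by 85 mm) begins 54 mm behind the grasp point. The pads swing forward as they close: fully open they stand 13 mm farther back than shut.
Start: joints at [-0.98, 0.385, 0.008, 0, -1.194, -0.259], TCP at [0.204, -0.591, 0.203] pointing down, gripper open.
Joint ranges: [-3.14, 3.14], [-1.21, 2.06], [-1.07, 1.41], [-3.16, 2.05], [-2.99, -0.16], [-3.1, 3.1]. Speed limits (rad/s): [2.79, 2.79, 3.14, 3.14, 3.14, 3.14].

INTERFACE

Orientations are given as a 3x3 rotation matrix whose columns are the frame's x, y, z axes.
In Python, from rig import manip, capture, calibration, workorder gives the robot as it stands.
- The arm moves only by the tool step_arm, never from a script. Its argument "series" is a list of rows, each a list of 2 entries, a list of its own where there are three numbers: the shift along the world's x, y, z normalised to -1 to 1, where 1 is 15 cm, then the turn, a rotation vector about the world's x, y, z normalised to -1 to 1, where 1 is 360 degrees. A call has 1 to 20 rows; each row is the pose to reach, as a shift and turn from the pose commanded when the call began, turning the shorter way round; what a row does not reach only later rows make up. A row lasts 1/12 s, in which the tool goes at most 41.7 mm and 7.16 degrees, less where a joint would pass 70% of its speed; a pose out of reach is approached as far as the arm can. A call with a number of a shift or a turn outside -1 to 1 is refused whole. A call with a gripper value outside its range is refused whole. "hand" is the opening, from 0 (shut) to 1 (fully open), set as the call begins (left out, the last holds). The fingers move at their own pace and stop on an object; "grip_force" is the grip in N (left out, the last holds). Time passes only in rows, so rows that repeat a pose let the fingers close. It gives the time, the measured TCP pose, the force and the opening at its end, in the units of the state.
- manip.state(): the state, without advancing time (a new reading comes with each control period).
- capture(name): name is "side" or "top" or "wrist"; returns the picture (400x640x3 uint8, red, green, blue); there is no depth.
- calibration(name): a dict with "camera_matrix" (3x3 intrinsics, pixels), "R" (3x3) and "t" (3): a world point X has camera coordinates R X + t. Camera axes: x right, y down, z forward; pixel columns grow to the right and rows downward; lengths in m; the calibration is good to about 2 mm. A picture is of the moment at which its call begins: read the wrist's pose just before it. calibration takes no time and is no camera call; for the wrist camera it gives the pose at the moment of the call.
- workorder.sign_off(): hands the job in, once; it reports no verdict.
The state is a dict: "time_s": time; "q": joint angles; "joint_vel": joint speeds; "joint_efforts": joint torques, N m; "position": TCP position; "tcp_rot": TCP orientation; "contact_force": force on the tool from outside, world axes, zero at the start; "ft_torque": the same for the moment, N m; "width": opening from 0.0 (shut) to 1.0 (fully open).
Only numpy, scipy, OpenCV 4.12 (cv2) and the standard library are available. Lean on these libraries where they do the work, as an engineer would, in place of code of your own. Each camera call takes 0.05 s, during which the arm holds its last target.

## Working session

There is one attempt and no reset: what is moved stays moved. The work goes in short steps, Python scripts to look and compute and a tool call to move; the robot and the scene stay as the last step left them, time stands still between calls to the robot, and variables do not carry over. Pictures are saved under pics/ and viewed, and the job is handed in when it is done.

Besides the shell and the picture viewer there is one more tool, called after "Emit:" as name(argument=value, ...) on one line, values as JSON. step_arm: Moves the arm, as the interface text tells. Scaled input: -1 to 1 covers 15 cm each way for a shift and 360 degrees each way for a turn. Its arguments: {"type":"object","properties":{"series":{"type":"array","items":{"type":"array"}},"hand":{"type":"number"},"grip_force":{"type":"number"}},"required":["series"]}

```bash
ls; mkdir -p pics; python3 - <<'E'
from rig import manip, capture, calibration
import cv2
for n in ["side","top","wrist"]:
    c=calibration(n); print(n,c)
    cv2.imwrite(f"pics/{n}0.png",capture(n)[:,:,::-1])
s=manip.state(); print(s)
print(manip.pinch_z)
E
```

```text
pics
side {'camera_matrix': array([[384.08415611,   0.        , 319.65694824],
       [  0.        , 384.08415611, 197.08652687],
       [  0.        ,   0.        ,   1.        ]]), 'R': array([[-0.99842068, -0.05412422, -0.01505732],
       [-0.01164127,  0.461522  , -0.88705238],
       [ 0.05496031, -0.88547615, -0.46142318]]), 't': array([0.58076813, 0.04152298, 0.96417848])}
top {'camera_matrix': array([[485.2041779 ,   0.        , 308.66309546],
       [  0.        , 485.2041779 , 200.87339324],
       [  0.        ,   0.        ,   1.        ]]), 'R': array([[ 0.0062927 , -0.99959106,  0.02789483],
       [-0.98333669, -0.01125382, -0.18144503],
       [ 0.18168475, -0.02628823, -0.98300538]]), 't': array([0.03147408, 0.59954177, 1.18001126])}
wrist {'camera_matrix': array([[345.97704355,   0.        , 325.4002147 ],
       [  0.        , 345.97704355, 206.13776813],
       [  0.        ,   0.        ,   1.        ]]), 'R': array([[-0.32456871,  0.94586039,  0.00180984],
       [ 0.89706364,  0.3072165 ,  0.31763949],
       [ 0.2998866 ,  0.10471938, -0.94820983]]), 't': array([ 0.62319243, -0.04091953,  0.37948266])}
{'time_s': 0.15, 'q': array([-9.80415346e-01,  3.85374714e-01,  6.92996366e-03, -3.53828421e-04,
       -1.19399244e+00, -2.58578462e-01]), 'joint_vel': array([ 0.00118695, -0.00150132,  0.00199937,  0.00025785,  0.00040292,
        0.00064428]), 'joint_efforts': array([-8.98208373e-05, -3.92678225e+01,  1.88582593e+01,  4.18863237e+00,
       -3.38385660e-03,  2.70624525e-06]), 'position': array([ 0.20343125, -0.59044755,  0.20217196]), 'tcp_rot': array([[-3.25623878e-01, -6.40103176e-04, -9.45499170e-01],
       [ 9.45497911e-01,  1.54624120e-03, -3.25624491e-01],
       [ 1.67040304e-03, -9.99998600e-01,  1.01723161e-04]]), 'contact_force': array([0.22514601, 0.34832521, 0.47789751]), 'ft_torque': array([-0.00101088, -0.00669192,  0.01118271]), 'width': 0.9951290496754667}
0.0187
```

View pics/top0.png

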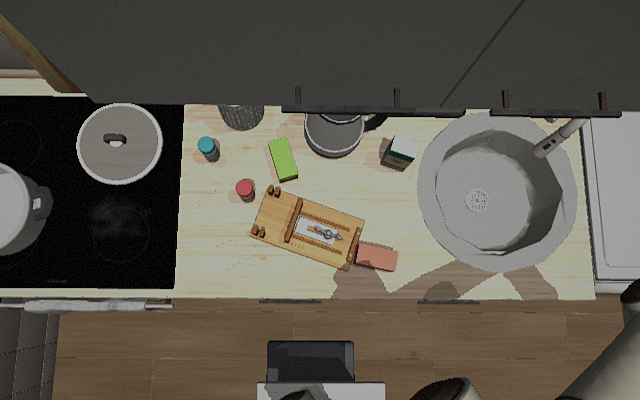

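View pics/side0.png

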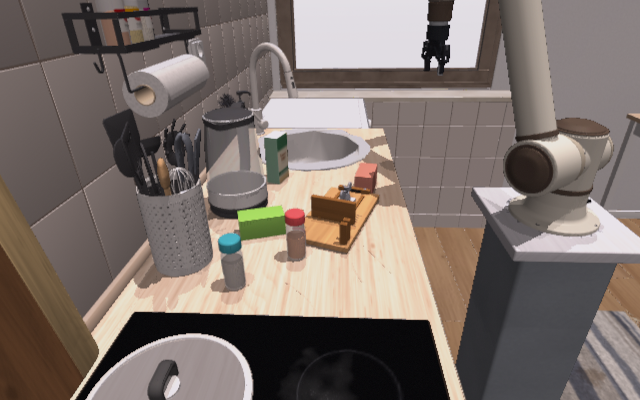

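View pics/wrist0.png

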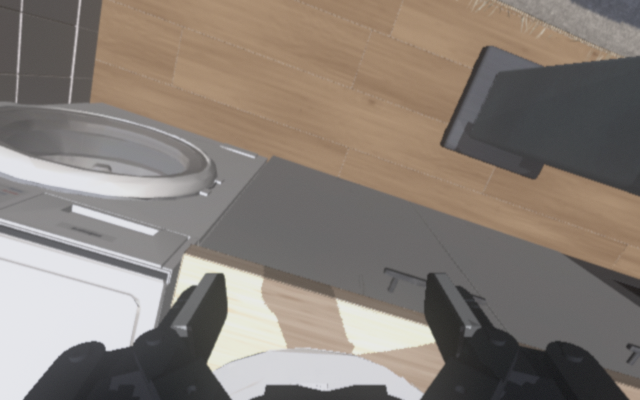

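```bash
cat > h.py <<'E'
import numpy as np, cv2
from rig import manip, capture, calibration
def ray(name,px,z,c=None):
    c=c or calibration(name); K,R,t=c['camera_matrix'],c['R'],c['t']
    o=-R.T@t; d=R.T@np.linalg.inv(K)@np.array([px[0],px[1],1.])
    return o+d*(z-o[2])/d[2]
def proj(name,X,c=None):
    c=c or calibration(name); K,R,t=c['camera_matrix'],c['R'],c['t']
    p=K@(R@np.asarray(X,float)+t); return p[:2]/p[2]
def crop(img,x0,y0,x1,y1,s,fn):
    cv2.imwrite(fn,cv2.resize(img[y0:y1,x0:x1],None,fx=s,fy=s,interpolation=cv2.INTER_CUBIC))
E
python3 - <<'E'
from h import *
im=cv2.imread("pics/top0.png")
crop(im,235,170,405,280,4.7,"pics/top0c.png")
im=cv2.imread("pics/side0.png"); crop(im,280,150,400,260,5,"pics/side0c.png")
E
```

```text
(no output)
```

View pics/top0c.png

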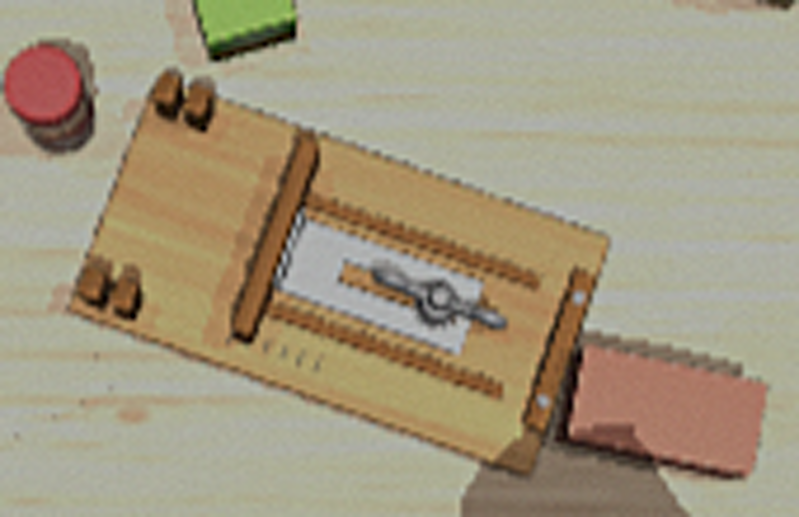

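View pics/side0c.png

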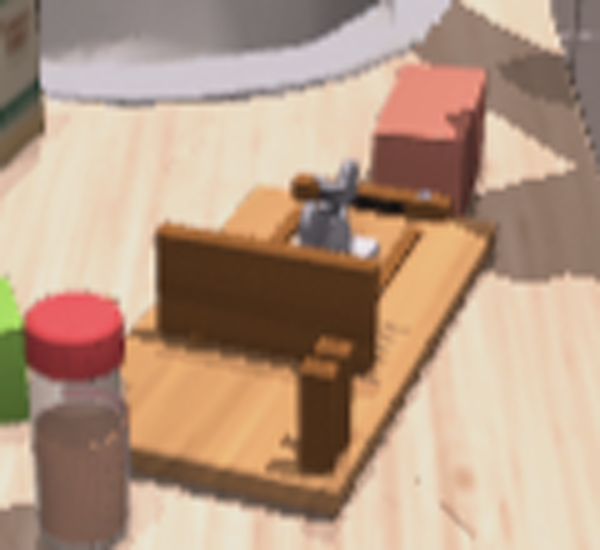

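```bash
cat >> h.py <<'E'
def oc(p,x0,y0,s): return ((p[0]+.5)/s-.5+x0,(p[1]+.5)/s-.5+y0)
E
python3 - <<'E'
from h import *
f=lambda p,z: ray("top",oc(p,235,170,4.7),z)
C={k:f(p,z) for k,p,z in [("BL",(70,309),.018),("BR",(533,474),.010),("TR",(610,237),.018),("TL?",(150,82),.018),("nut",(440,297),.06),("wingA",(372,268),.06),("wingB",(506,323),.06),
("fT",(308,135),.076),("fB",(240,330),.076),("p1",(168,75),.069),("p2",(200,84),.069),("p3",(96,263),.069),("p4",(127,272),.069)]}
for k,v in C.items(): print(k,v.round(4))
ref={"BL":(-.07,.135),"TR":(.07,-.135),"BR":(-.07,-.135),"TL?":(.07,.135),"nut":(0,-.055),"p1":(.056,.121),"p2":(.056,.103),"p3":(-.056,.121),"p4":(-.056,.103)}
ks=["BL","TR","TL?","nut","BR"]
P=np.array([ref[k] for k in ks]);Q=np.array([C[k][:2] for k in ks])
pc,qc=P.mean(0),Q.mean(0);H=(P-pc).T@(Q-qc)
a=np.arctan2(H[0,1]-H[1,0],H[0,0]+H[1,1]);R=np.array([[np.cos(a),-np.sin(a)],[np.sin(a),np.cos(a)]])
t=qc-R@pc;print("ang",np.degrees(a),"org",t)
for k in ref: print(k,((R@ref[k]+t)-C[k][:2])*1000)
E
```

```text
BL [0.5138 0.1878 0.018 ]
BR [ 0.4264 -0.0669  0.01  ]
TR [ 0.5568 -0.11    0.018 ]
TL? [0.6416 0.1468 0.018 ]
nut [ 0.5175 -0.0126  0.06  ]
wingA [0.5327 0.0237 0.06  ]
wingB [ 0.5039 -0.0478  0.06  ]
fT [0.6015 0.0587 0.076 ]
fB [0.4972 0.0933 0.076 ]
p1 [0.6347 0.1341 0.069 ]
p2 [0.63   0.1169 0.069 ]
p3 [0.5327 0.17   0.069 ]
p4 [0.5281 0.1535 0.069 ]
ang -18.490521998932767 org [0.53471429 0.03944822]
BL [-2.70677396  1.88470949]
TR [ 1.49703543 -0.76268533]
BR [-0.8921576  0.5296823]
TL? [ 2.28323723 -1.53656143]
nut [-0.18134109 -0.11514502]
p1 [-8.51100846  2.34785629]
p2 [-9.49320066  2.51535545]
p3 [-12.71277291   2.00454638]
p4 [-13.79821645   1.38275133]
```

```bash
cat >> h.py <<'E'
A=np.radians(-18.45); RG=np.array([[np.cos(A),-np.sin(A)],[np.sin(A),np.cos(A)]]); O=np.array([.5347,.0394])
def g2w(x,y,z=0): return np.r_[RG@[x,y]+O,z]
def w2g(p): return RG.T@(np.asarray(p)[:2]-O)
E
cat > ov.py <<'E'
from h import *
def overlay(name,im,box,s,fn,c=None,fy=None):
    x0,y0,x1,y1=box
    big=cv2.resize(im[y0:y1,x0:x1],None,fx=s,fy=s,interpolation=cv2.INTER_CUBIC)
    def d(pts,col):
        q=[((np.array(proj(name,g2w(*p),c))-[x0,y0]+.5)*s-.5).round().astype(int) for p in pts]
        cv2.polylines(big,[np.array(q)],True,col,1)
    d([(-.07,-.135,.018),(.07,-.135,.018),(.07,.135,.018),(-.07,.135,.018)],(0,0,255))
    for x in(-.056,.056):
        for y in(.103,.121): d([(x+i*.008,y+j*.006,.069) for i,j in((-1,-1),(1,-1),(1,1),(-1,1))],(255,0,0))
    d([(-.06,-.121,.03),(.06,-.121,.03)],(0,255,0))
    if fy is not None: d([(i*.055,fy+j,.076) for i,j in((-1,0),(1,0),(1,-.012),(-1,-.012))],(0,255,255))
    d([(.005*np.cos(t),-.055+.005*np.sin(t),.065) for t in np.linspace(0,6,12)],(255,0,255))
    cv2.imwrite(fn,big)
E
python3 - <<'E'
from ov import *
print(w2g([.6015,.0587]),w2g([.4972,.0933]))
overlay("top",cv2.imread("pics/top0.png"),(235,170,405,280),4.7,"pics/ovt.png",fy=.05)
overlay("side",cv2.imread("pics/side0.png"),(280,150,400,260),5,"pics/ovs.png",fy=.05)
E
```

```text
[0.05725849 0.03944865] [-0.05263062  0.03926166]
```

View pics/ovt.png

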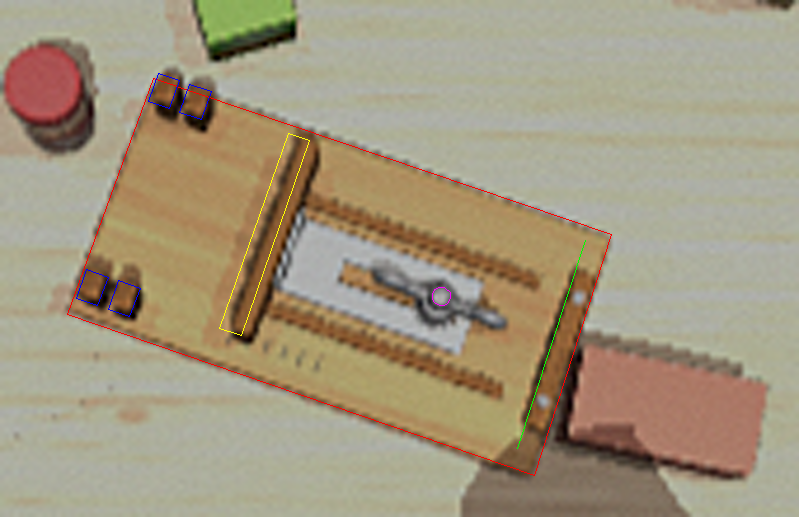

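View pics/ovs.png

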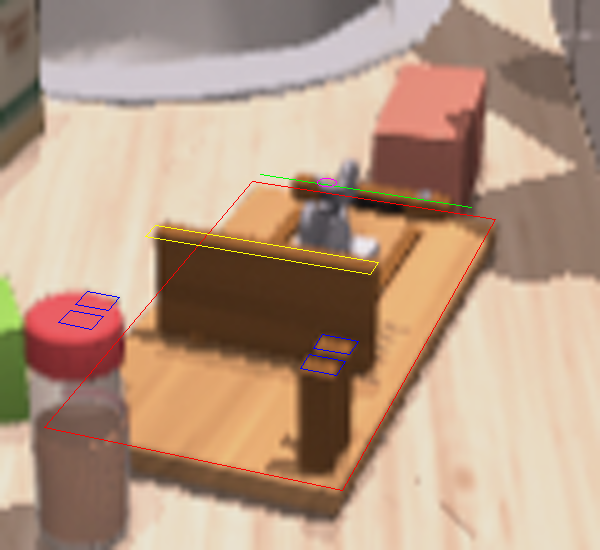

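Emit:
step_arm(series=[[[0.12,0.24,0],[0,0,0.01]],[[0.24,0.47,0],[0,0,0.02]],[[0.36,0.7,0],[0,0,0.03]],[[0.475,0.938,0],[0,0,0.03]]], hand=0, grip_force=20)

```text
time_s: 0.48
position: [0.2751, -0.4487, 0.2024]
tcp_rot: [[-0.498, -0.001, -0.867], [0.867, 0.001, -0.498], [0.001, -1.0, 0.0]]
contact_force: [0.8, 0.8, -0.9]
width: 0.452
```

Emit:
step_arm(series=[[[0.12,0.24,0],[0,0,0.01]],[[0.24,0.47,0],[0,0,0.02]],[[0.36,0.7,0],[0,0,0.03]],[[0.475,0.938,0],[0,0,0.03]]])

```text
time_s: 0.82
position: [0.3465, -0.3077, 0.2029]
tcp_rot: [[-0.652, 0.0, -0.758], [0.758, 0.0, -0.652], [-0.0, -1.0, -0.0]]
contact_force: [0.6, 0.7, 0.1]
width: -0.001
```

Emit:
step_arm(series=[[[0.12,0.24,0],[0,0,0.01]],[[0.24,0.47,0],[0,0,0.02]],[[0.36,0.7,0],[0,0,0.03]],[[0.475,0.938,0],[0,0,0.03]]])

```text
time_s: 1.15
position: [0.4177, -0.1669, 0.2031]
tcp_rot: [[-0.783, 0.0, -0.622], [0.622, -0.0, -0.783], [-0.0, -1.0, -0.0]]
contact_force: [1.0, -0.0, -1.1]
width: -0.002
```

Emit:
step_arm(series=[[[0.12,0.24,0],[0,0,0.01]],[[0.24,0.47,0],[0,0,0.02]],[[0.36,0.7,0],[0,0,0.03]],[[0.475,0.938,0],[0,0,0.03]]])

```text
time_s: 1.48
position: [0.4889, -0.0261, 0.203]
tcp_rot: [[-0.886, 0.0, -0.464], [0.464, 0.0, -0.886], [-0.0, -1.0, -0.0]]
contact_force: [0.8, -1.0, 0.8]
width: -0.005
```

Emit:
step_arm(series=[[[0.12,0.24,0],[0,0,0.01]],[[0.24,0.47,0],[0,0,0.02]],[[0.36,0.7,0],[0,0,0.026]],[[0.475,0.938,0],[0,0,0.026]],[[0.475,0.938,0],[0,0,0.026]],[[0.475,0.938,0],[0,0,0.026]]])

```text
time_s: 1.98
position: [0.56, 0.1144, 0.2018]
tcp_rot: [[-0.95, -0.002, -0.314], [0.314, -0.001, -0.95], [0.002, -1.0, 0.001]]
contact_force: [-0.1, 0.1, -0.4]
width: -0.002
```

Emit:
step_arm(series=[[[0,0,-0.25],[0,0,0]],[[0,0,-0.5],[0,0,0]],[[0,0,-0.75],[0,0,0]],[[0,0,-0.9],[0,0,0]],[[0,0,-1],[0,0,0]],[[0,0,-1],[0,0,0]]])

```text
time_s: 2.48
position: [0.5565, 0.1103, 0.0493]
tcp_rot: [[-0.948, -0.008, -0.318], [0.318, -0.003, -0.948], [0.007, -1.0, 0.006]]
contact_force: [-0.1, -0.1, -0.4]
width: -0.001
```

```bash
python3 - <<'E'
from h import *
cv2.imwrite("pics/w1.png",capture("wrist")[:,:,::-1])
im=capture("side")[:,:,::-1]; crop(im,260,100,420,260,3.7,"pics/s1.png")
E
```

```text
(no output)
```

View pics/w1.png

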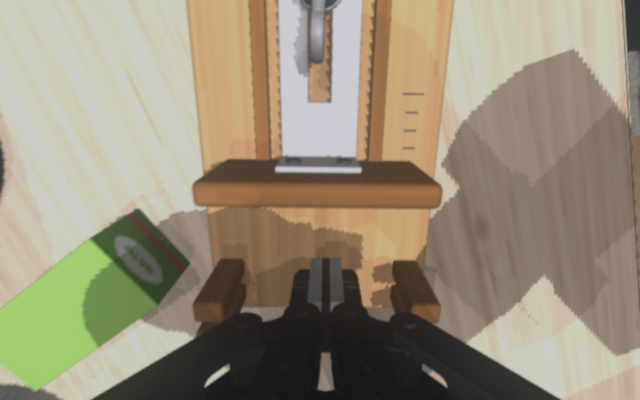

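View pics/s1.png

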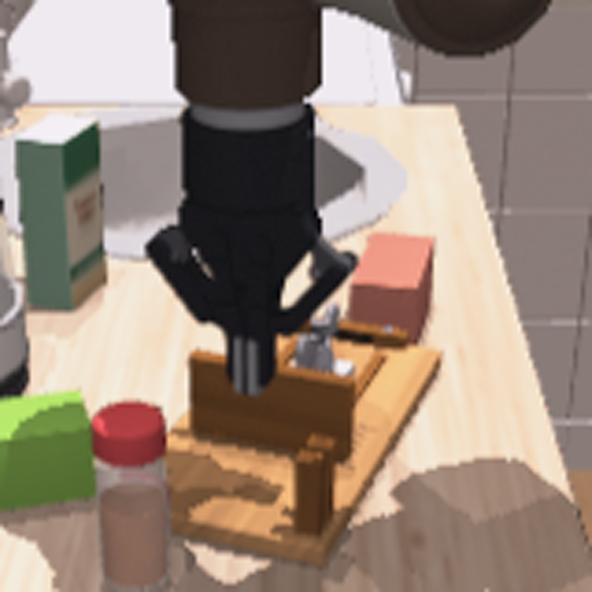

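Emit:
step_arm(series=[[[-0.011,-0.032,0],[0,0,0]],[[-0.021,-0.063,0],[0,0,0]],[[-0.03,-0.09,0],[0,0,0]],[[-0.04,-0.12,0],[0,0,0]],[[-0.05,-0.15,0],[0,0,0]],[[-0.06,-0.18,0],[0,0,0]],[[-0.07,-0.21,0],[0,0,0]],[[-0.08,-0.24,0],[0,0,0]],[[-0.09,-0.27,0],[0,0,0]],[[-0.1,-0.3,0],[0,0,0]],[[-0.11,-0.33,0],[0,0,0]],[[-0.115,-0.345,0],[0,0,0]],[[-0.115,-0.345,0],[0,0,0]],[[-0.115,-0.345,0],[0,0,0]]])

```text
time_s: 3.75
position: [0.5427, 0.0608, 0.053]
tcp_rot: [[-0.949, 0.0, -0.316], [0.316, 0.0, -0.949], [-0.0, -1.0, -0.0]]
contact_force: [-0.2, -0.9, 0.1]
width: 0.003
```

```bash
python3 - <<'E'
from h import *
print(w2g(manip.state()['position']))
cv2.imwrite("pics/w2.png",capture("wrist")[:,:,::-1])
E
```

```text
[0.0008005  0.02277401]
```

View pics/w2.png

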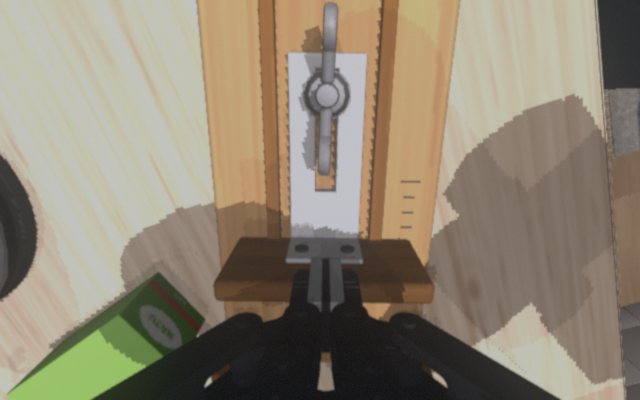

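Emit:
step_arm(series=[[[-0.008,-0.024,0],[0,0,0]],[[-0.016,-0.048,0],[0,0,0]],[[-0.02,-0.06,0],[0,0,0]],[[-0.022,-0.066,0],[0,0,0]],[[-0.022,-0.066,0],[0,0,0]]])

```text
time_s: 4.22
position: [0.5392, 0.0507, 0.053]
tcp_rot: [[-0.949, -0.0, -0.316], [0.316, -0.0, -0.949], [0.0, -1.0, 0.0]]
contact_force: [0.2, -0.5, 0.3]
width: -0.003
```

Emit:
step_arm(series=[[[-0.002,-0.006,0],[0,0,0]],[[-0.004,-0.012,0],[0,0,0]],[[-0.004,-0.012,0],[0,0,0]]])

```text
time_s: 4.47
position: [0.5387, 0.0491, 0.053]
tcp_rot: [[-0.949, -0.0, -0.316], [0.316, 0.0, -0.949], [0.0, -1.0, 0.0]]
contact_force: [1.3, -0.2, -1.1]
width: 0.002
```

```bash
python3 - <<'E'
from ov import *
s=manip.state();print(w2g(s['position']),s['contact_force'])
im=capture("top")[:,:,::-1]
overlay("top",im,(235,170,405,280),4.7,"pics/t3.png",fy=-.001)
E
```

```text
[0.00068653 0.01044758] [ 1.30657957 -0.22574999 -1.1181152 ]
```

View pics/t3.png

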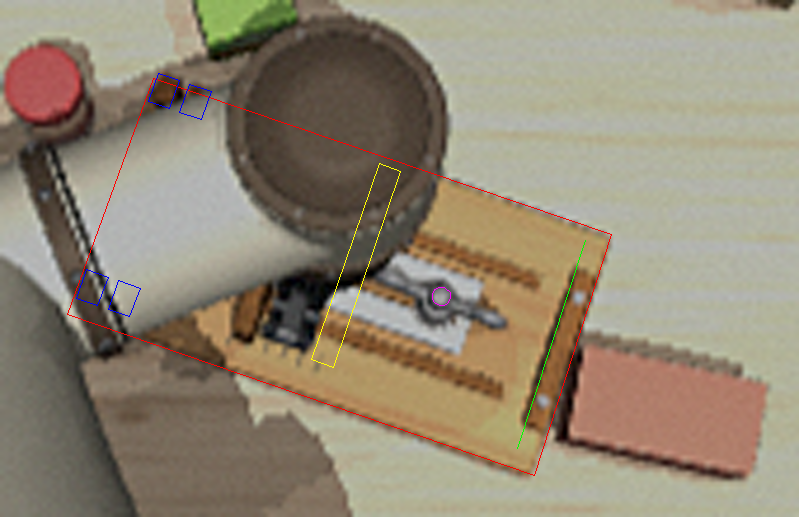

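```bash
python3 - <<'E'
from h import *
cv2.imwrite("pics/w3.png",capture("wrist")[:,:,::-1])
im=capture("side")[:,:,::-1]; crop(im,260,100,420,260,3.7,"pics/s3.png")
E
```

```text
(no output)
```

View pics/w3.png

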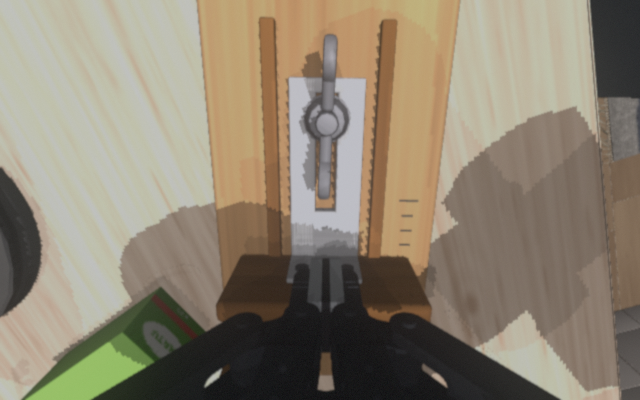

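View pics/s3.png

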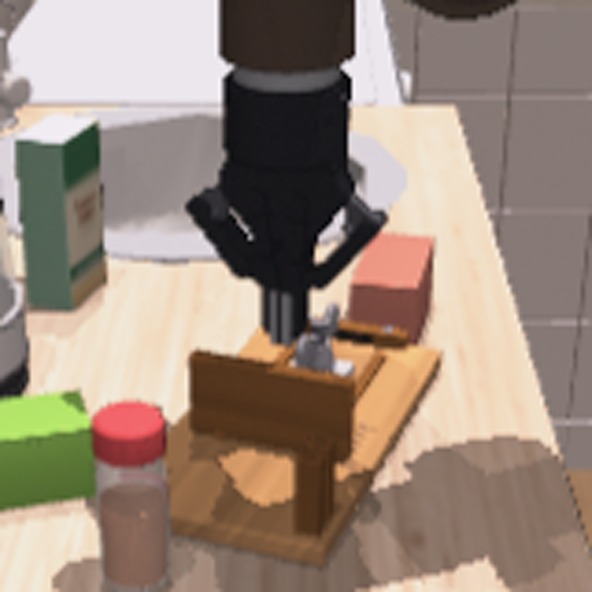

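```bash
python3 - <<'E'
from h import *
for p in ([.5565,.1103,.0493],[.5387,.0491,.053],[.5387,.0491,.08],[.5387,.0491,.1]):
    q=proj("side",p); print((q-[260,100]+.5)*3.7, proj("wrist",p), (proj("top",p)-[235,170])*4.7)
s=manip.state();print(s['q'])
E
```

```text
[252.54350292 429.69002288] [327.74732174 341.65656974] [209.16961635 223.22771804]
[283.15386093 377.79891733] [323.36700212 249.19660373] [322.49456665 256.19358777]
[283.34753017 340.76368388] [323.05593386 274.46060545] [323.40273492 249.32889139]
[283.4944298  312.67217107] [322.75329216 299.04022866] [324.10182961 244.04454824]
[ 3.90920269e-01  4.02985127e-01 -3.92323985e-01  2.11386432e-06
 -7.75334625e-01 -7.12543247e-01]
```

```bash
python3 - <<'E'
from h import *
def line(n,px):
    c=calibration(n);o=-c['R'].T@c['t'];d=c['R'].T@np.linalg.inv(c['camera_matrix'])@np.r_[px,1.];return o,d/np.linalg.norm(d)
o1,d1=line("wrist",(326,257.)); o2,d2=line("side",oc((281,341),260,100,3.7))
M=np.c_[d1,-d2];k=np.linalg.lstsq(M,o2-o1,rcond=None)[0]
print(o1+k[0]*d1,o2+k[1]*d2,"cam",o1,"cam side",o2)
print(manip.state()['position'])
im=cv2.imread("pics/w3.png");crop(im,230,200,430,400,3,"pics/w3c.png")
E
```

```text
[0.53523246 0.04306727 0.07566122] [0.53998083 0.04282055 0.0762965 ] cam [ 0.51188391 -0.02774758  0.22267473] cam side [0.52734275 0.86602691 0.49047217]
[0.5387685  0.04920353 0.05304964]
```

View pics/w3c.png

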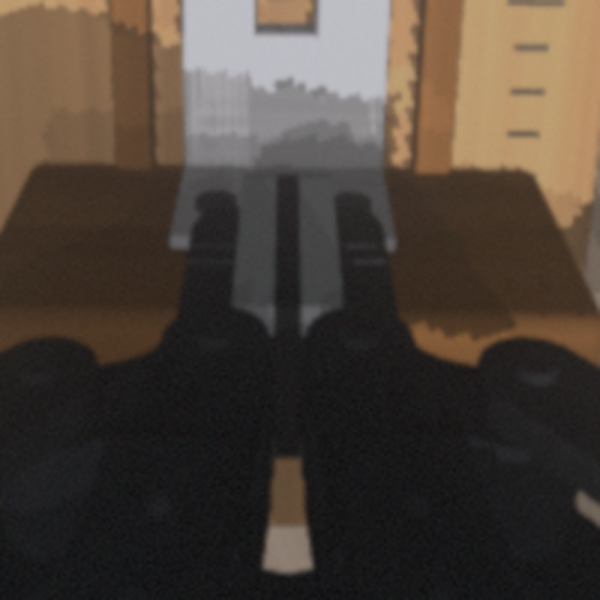

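```bash
python3 - <<'E'
from h import *
p=manip.state()['position'];v=np.r_[RG@[0,1],0]
for n,px,s in(("side",oc((281,341),260,100,3.7),1),("wrist",(326,257),-1),("side",oc((281,341),260,100,3.7),0),("wrist",(326,257),0)):
    q=p+v*s*.011
    for z in np.arange(.05,.09,.004):
        r=proj(n,np.r_[q[:2],z]); print(n,s,round(z,3),round(r[1]-px[1],1))
E
```

```text
side 1 0.05 13.0
side 1 0.054 11.5
side 1 0.058 10.0
side 1 0.062 8.5
side 1 0.066 7.1
side 1 0.07 5.6
side 1 0.074 4.1
side 1 0.078 2.6
side 1 0.082 1.0
side 1 0.086 -0.5
wrist -1 0.05 -28.6
wrist -1 0.054 -25.7
wrist -1 0.058 -22.7
wrist -1 0.062 -19.6
wrist -1 0.066 -16.3
wrist -1 0.07 -12.9
wrist -1 0.074 -9.4
wrist -1 0.078 -5.6
wrist -1 0.082 -1.7
wrist -1 0.086 2.4
side 0 0.05 10.9
side 0 0.054 9.5
side 0 0.058 8.0
side 0 0.062 6.5
side 0 0.066 5.0
side 0 0.07 3.6
side 0 0.074 2.1
side 0 0.078 0.6
side 0 0.082 -0.9
side 0 0.086 -2.4
wrist 0 0.05 -10.0
wrist 0 0.054 -6.8
wrist 0 0.058 -3.5
wrist 0 0.062 0.0
wrist 0 0.066 3.6
wrist 0 0.07 7.4
wrist 0 0.074 11.4
wrist 0 0.078 15.5
wrist 0 0.082 19.9
wrist 0 0.086 24.4
```

Emit:
step_arm(series=[[[0,0,0.07],[0,0,0]],[[0.06,0.18,0.07],[0,0,0]],[[0.12,0.36,0.07],[0,0,0]],[[0.137,0.411,0.05],[0,0,0]],[[0.137,0.411,-0.05],[0,0,0]],[[0.137,0.411,-0.15],[0,0,0]],[[0.137,0.411,-0.2],[0,0,0]],[[0.137,0.411,-0.2],[0,0,0]]])

```text
time_s: 5.28
position: [0.5579, 0.1102, 0.0215]
tcp_rot: [[-0.949, -0.004, -0.316], [0.316, -0.002, -0.949], [0.003, -1.0, 0.003]]
contact_force: [0.3, 0.3, -0.7]
width: 0.001
```

```bash
python3 - <<'E'
from h import *
print(w2g(manip.state()['position']))
cv2.imwrite("pics/w4.png",capture("wrist")[:,:,::-1])
im=capture("side")[:,:,::-1]; crop(im,260,100,420,260,3.7,"pics/s4.png")
E
```

```text
[-0.00040991  0.07446568]
```

View pics/w4.png

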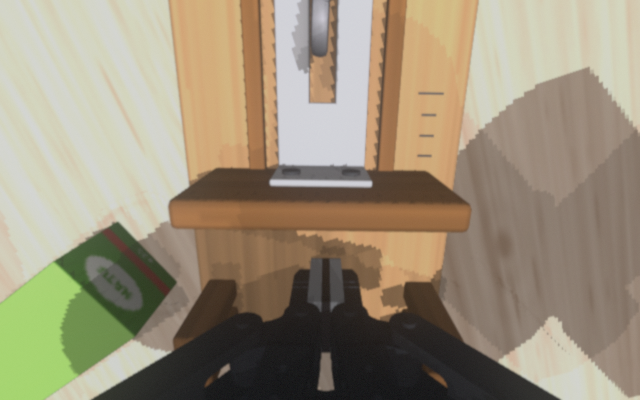

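View pics/s4.png

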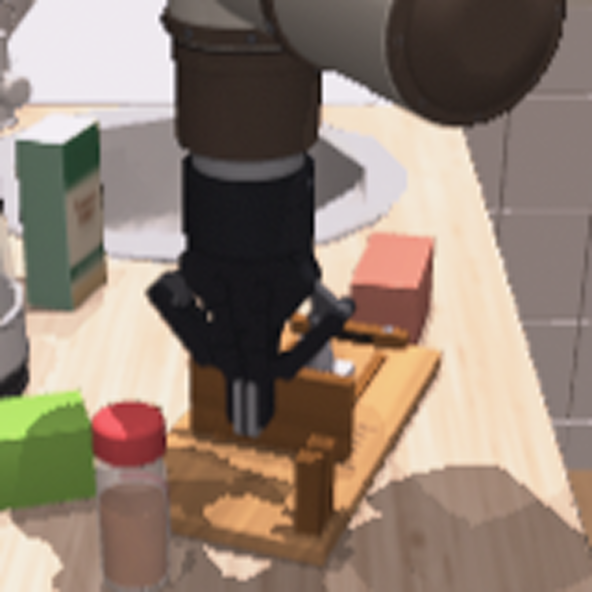

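Emit:
step_arm(series=[[[-0.011,-0.032,0],[0,0,0]],[[-0.021,-0.063,0],[0,0,0]],[[-0.03,-0.09,0],[0,0,0]],[[-0.04,-0.12,0],[0,0,0]],[[-0.05,-0.15,0],[0,0,0]],[[-0.06,-0.18,0],[0,0,0]]])

```text
time_s: 5.88
position: [0.5505, 0.0838, 0.0234]
tcp_rot: [[-0.949, 0.001, -0.316], [0.316, 0.001, -0.949], [-0.001, -1.0, -0.001]]
contact_force: [-0.3, 2.3, 0.8]
width: 0.001
```

```bash
python3 - <<'E'
from h import *
s=manip.state();print(w2g(s['position']),s['contact_force'])
cv2.imwrite("pics/w5.png",capture("wrist")[:,:,::-1])
im=capture("side")[:,:,::-1]; crop(im,260,100,420,260,3.7,"pics/s5.png")
E
```

```text
[0.00094283 0.04708583] [-0.27737612  2.30294976  0.78716794]
```

View pics/w5.png

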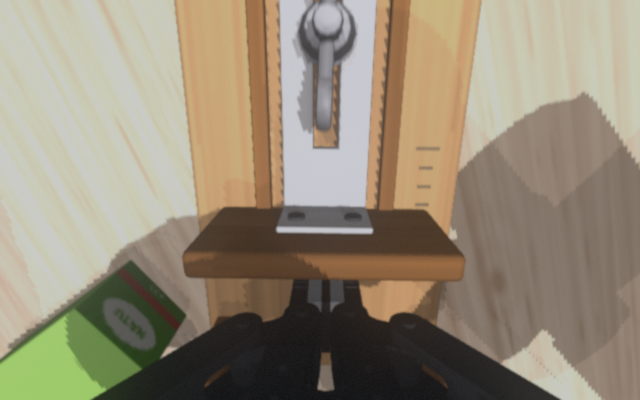

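View pics/s5.png

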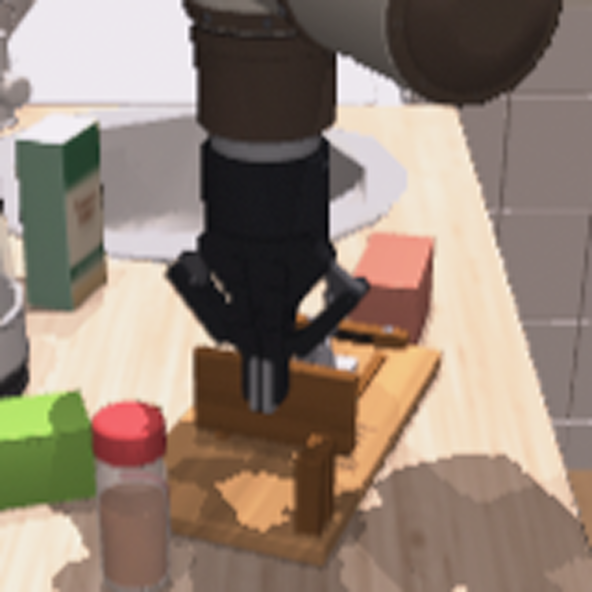

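Emit:
step_arm(series=[[[-0.01,-0.03,0],[0,0,0]],[[-0.02,-0.06,0],[0,0,0]],[[-0.03,-0.09,0],[0,0,0]],[[-0.04,-0.12,0],[0,0,0]],[[-0.05,-0.15,0],[0,0,0]],[[-0.06,-0.18,0],[0,0,0]],[[-0.06,-0.18,0],[0,0,0]]])

```text
time_s: 6.57
position: [0.5406, 0.0557, 0.0229]
tcp_rot: [[-0.948, -0.001, -0.317], [0.317, -0.001, -0.948], [0.001, -1.0, 0.001]]
contact_force: [0.2, -0.2, -1.1]
width: -0.006
```

Emit:
step_arm(series=[[[-0.004,-0.012,0],[0,0,0]],[[-0.008,-0.024,0],[0,0,0]],[[-0.01,-0.03,0],[0,0,0]],[[-0.01,-0.03,0],[0,0,0]]])

```text
time_s: 6.9
position: [0.5395, 0.0521, 0.0229]
tcp_rot: [[-0.949, -0.001, -0.316], [0.316, -0.0, -0.949], [0.001, -1.0, 0.0]]
contact_force: [-0.5, 1.3, 0.3]
width: -0.0
```

```bash
python3 - <<'E'
from ov import *
s=manip.state();print(w2g(s['position']),s['contact_force'])
im=capture("top")[:,:,::-1]
overlay("top",im,(235,170,405,280),4.7,"pics/t6.png",fy=-.001)
E
```

```text
[0.00051181 0.01353063] [-0.53951897  1.26287073  0.25993739]
```

View pics/t6.png

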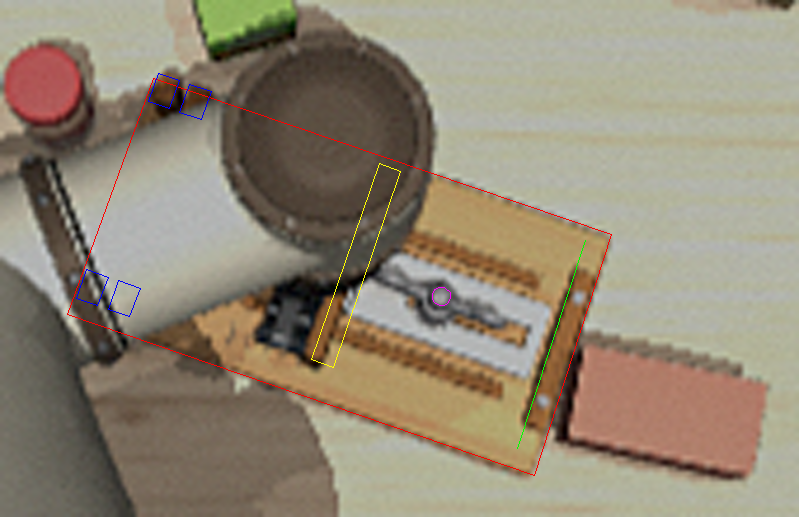

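Emit:
step_arm(series=[[[-0.003,-0.01,0],[0,0,0]],[[-0.006,-0.018,0],[0,0,0]],[[-0.006,-0.018,0],[0,0,0]]])

```text
time_s: 7.2
position: [0.5387, 0.0495, 0.0229]
tcp_rot: [[-0.949, -0.0, -0.316], [0.316, -0.0, -0.949], [0.0, -1.0, 0.0]]
contact_force: [0.4, 1.6, -0.0]
width: 0.001
```

Emit:
step_arm(series=[[[-0.003,-0.01,0],[0,0,0]],[[-0.005,-0.015,0],[0,0,0]],[[-0.005,-0.015,0],[0,0,0]]])

```text
time_s: 7.45
position: [0.5379, 0.0472, 0.0229]
tcp_rot: [[-0.949, -0.0, -0.316], [0.316, -0.0, -0.949], [0.0, -1.0, 0.0]]
contact_force: [0.7, 1.3, -0.6]
width: -0.004
```

Emit:
step_arm(series=[[[-0.003,-0.01,0],[0,0,0]],[[-0.005,-0.015,0],[0,0,0]],[[-0.005,-0.015,0],[0,0,0]]])

```text
time_s: 7.7
position: [0.538, 0.0469, 0.023]
tcp_rot: [[-0.949, 0.002, -0.317], [0.317, 0.003, -0.949], [-0.001, -1.0, -0.003]]
contact_force: [-0.6, 9.3, -2.0]
width: 0.002
```

Emit:
step_arm(series=[[[0,0,0],[0,0,0]],[[0.021,0.063,0],[0,0,0]],[[0.021,0.063,0.15],[0,0,0]],[[0.021,0.063,0.35],[0,0,0]],[[0.021,0.063,0.35],[0,0,0]]])

```text
time_s: 8.12
position: [0.5445, 0.0554, 0.0808]
tcp_rot: [[-0.949, 0.01, -0.314], [0.314, 0.001, -0.949], [-0.009, -1.0, -0.004]]
contact_force: [1.4, -0.2, 0.7]
width: 0.003
```

```bash
cat >> h.py <<'E'
def rel(gx,gy,z):  # stud-relative guide mm -> normalised shift from measured pose
    p=manip.state()['position']; return ((g2w(gx/1000,gy/1000-.055,z)-p)/.15).round(3)
E
python3 - <<'E'
from h import *
print(w2g(manip.state()['position']),rel(32,0,.072),rel(32,0,.017))
E
```

```text
[0.0041813  0.01829097] [ 0.021 -0.522 -0.058] [ 0.021 -0.522 -0.425]
```

Emit:
step_arm(series=[[[0.005,-0.13,0],[0,0,0]],[[0.01,-0.3,0],[0,0,0]],[[0.02,-0.45,0],[0,0,0]],[[0.021,-0.522,0],[0,0,0]],[[0.021,-0.522,0],[0,0,0]],[[0.021,-0.522,0],[0,0,0]]])

```text
time_s: 8.62
position: [0.5437, -0.0242, 0.0755]
tcp_rot: [[-0.948, -0.0, -0.317], [0.317, -0.0, -0.948], [-0.0, -1.0, 0.0]]
contact_force: [0.1, -0.1, -0.1]
width: 0.0
```

```bash
python3 - <<'E'
from ov import *
print(w2g(manip.state()['position']),rel(32,0,.017), manip.state()['position'])
overlay("top",capture("top")[:,:,::-1],(235,170,405,280),4.7,"pics/t7.png",fy=-.001)
cv2.imwrite("pics/w7.png",capture("wrist")[:,:,::-1])
overlay("side",capture("side")[:,:,::-1],(260,100,420,260),3.7,"pics/s7.png",fy=-.001)
E
```

```text
[ 0.02866833 -0.05750249] [ 0.026  0.009 -0.39 ] [ 0.54369657 -0.02421974  0.07549409]
```

View pics/t7.png

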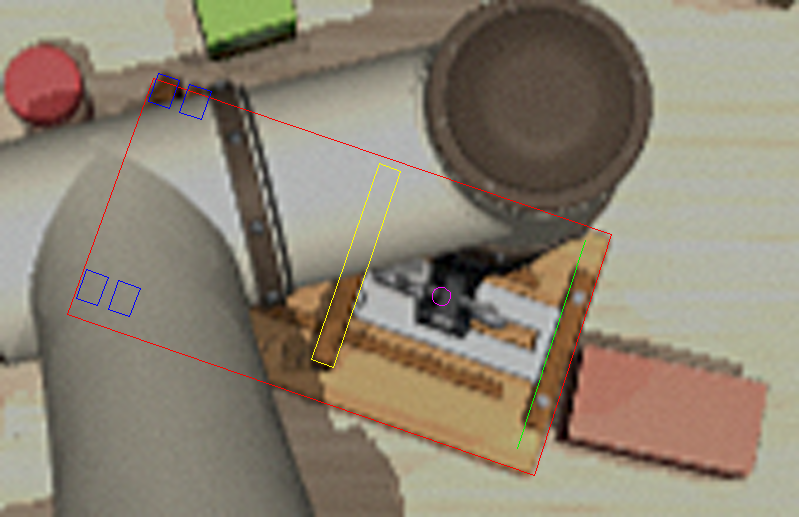

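View pics/s7.png

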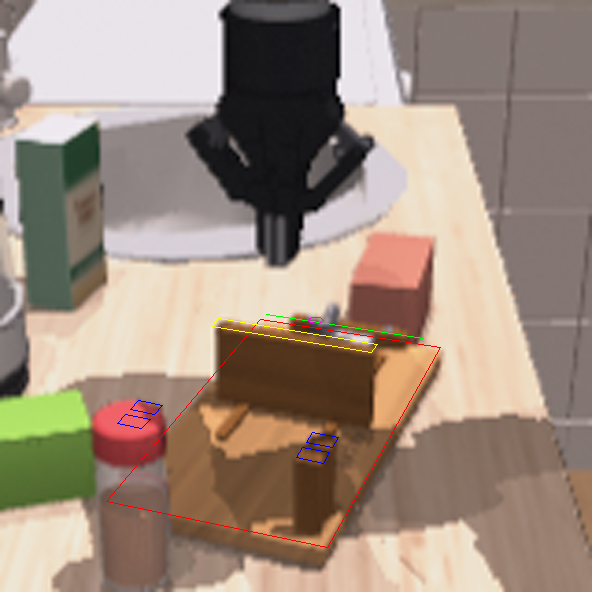

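View pics/w7.png

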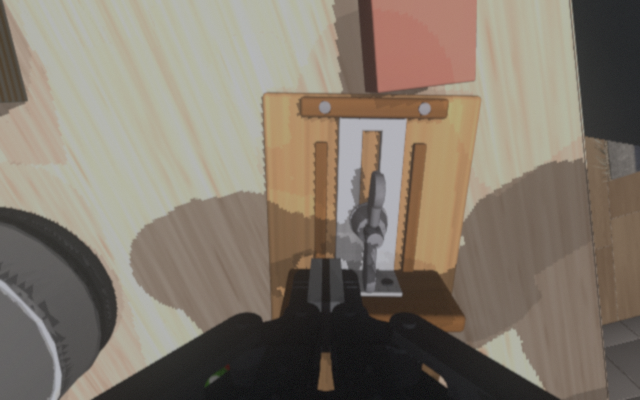

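```bash
python3 - <<'E'
from h import *
p=manip.state()['position'];v=np.r_[RG@[0,1],0]
for dz in (.02,.025,.03,.035):
    q=(proj("side",p+.011*v+[0,0,dz])-[260,100]+.5)*3.7; print(dz,q)
print((proj("side",g2w(.0,-.055,.065))-[260,100]+.5)*3.7)
print(rel(33,2,.018))
E
```

```text
0.02 [272.2950741  279.19339987]
0.025 [272.30310906 272.42448497]
0.03 [272.31118277 265.62292544]
0.035 [272.31929551 258.78848457]
[315.97246153 320.13730711]
[ 0.036  0.012 -0.383]
```

```bash
python3 - <<'E'
from h import *
c=calibration("wrist")
for z in(.065,.06): print(proj("wrist",g2w(0,-.055,z),c))
for q in((-.06,-.121,.03),(.07,-.135,.018),(-.07,-.135,.018)): print(proj("wrist",g2w(*q),c))
p=manip.state()['position'];print(p)
for d in (0,.01,.02,.03,.04): print(d,proj("wrist",p+[0,0,d],c))
im=capture("side")[:,:,::-1]; crop(im,300,130,360,180,10,"pics/s8.png")
print((proj("side",p+[0,0,.03])-[300,130]+.5)*10)
print((proj("side",p+[0,0,.12])-[300,130]+.5)*10)
E
```

```text
[373.2574316  243.57166806]
[372.13242833 239.97091318]
[469.60260951 119.63739373]
[257.07987057  95.03875574]
[480.97519563  95.08586132]
[ 0.54376551 -0.0230729   0.07549509]
0 [323.37475033 249.37872277]
0.01 [323.26955871 257.89089808]
0.02 [323.15248033 267.36495642]
0.03 [323.02137975 277.97370167]
0.04 [322.87357737 289.93396703]
[350.78521769 401.32633624]
[351.85814264  57.24161387]
```

View pics/s8.png

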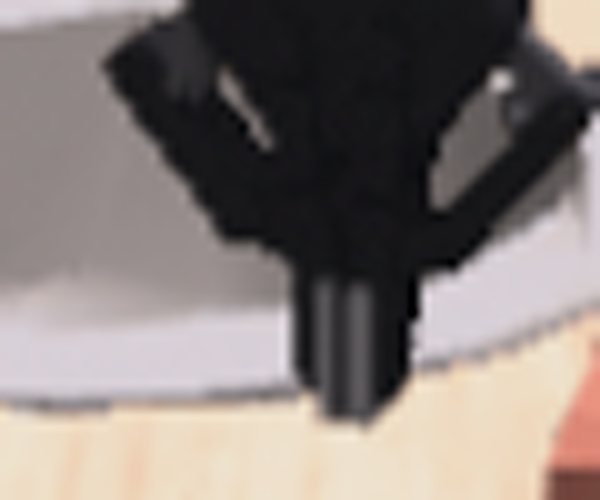

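Emit:
step_arm(series=[[[0.035,0.005,-0.1],[0,0,0]],[[0.035,0.005,-0.25],[0,0,0]],[[0.035,0.005,-0.35],[0,0,0]],[[0.035,0.005,-0.395],[0,0,0]],[[0.035,0.005,-0.395],[0,0,0]]])

```text
time_s: 9.23
position: [0.5477, -0.0227, 0.0147]
tcp_rot: [[-0.949, -0.004, -0.315], [0.315, -0.001, -0.949], [0.003, -1.0, 0.002]]
contact_force: [-0.1, 0.2, -0.0]
width: 0.0
```

```bash
cat > arc.py <<'E'
from h import *
import sys
r=float(sys.argv[1]);ths=np.radians([float(a) for a in sys.argv[2].split(',')]);z=float(sys.argv[3])
s=manip.state();g=w2g(s['position'])*1000+[0,55];print("stud-rel mm",g.round(1),"z",s['position'][2].round(4),s['contact_force'].round(1))
for t in ths: print(round(np.degrees(t)),rel(r*np.cos(t),r*np.sin(t),z))
E
python3 arc.py 33 0,-15,-30,-45,-60,-75,-90,-105,-120,-135,-150,-165,-180,-190,-200,-210,-215 .016
```

```text
stud-rel mm [32.   0.3] z 0.0147 [-0.1  0.2 -0. ]
0 [ 0.006 -0.004  0.009]
-15 [-0.019 -0.055  0.009]
-30 [-0.057 -0.099  0.009]
-45 [-0.105 -0.131  0.009]
-60 [-0.159 -0.15   0.009]
-75 [-0.216 -0.154  0.009]
-90 [-0.273 -0.143  0.009]
-105 [-0.324 -0.118  0.009]
-120 [-0.368 -0.08   0.009]
-135 [-0.4   -0.032  0.009]
-150 [-0.418  0.022  0.009]
-165 [-0.422  0.079  0.009]
-180 [-0.412  0.136  0.009]
-190 [-0.396  0.171  0.009]
-200 [-0.375  0.203  0.009]
-210 [-0.349  0.231  0.009]
-215 [-0.334  0.243  0.009]
```

Emit:
step_arm(series=[[[-0.005,-0.03,0],[0,0,0]],[[-0.019,-0.055,0],[0,0,0]],[[-0.037,-0.078,0],[0,0,0]],[[-0.057,-0.099,0],[0,0,0]],[[-0.08,-0.116,0],[0,0,0]],[[-0.105,-0.131,0],[0,0,0]],[[-0.131,-0.142,0],[0,0,0]],[[-0.159,-0.15,0],[0,0,0]],[[-0.187,-0.153,0],[0,0,0]],[[-0.216,-0.154,0],[0,0,0]],[[-0.245,-0.15,0],[0,0,0]],[[-0.273,-0.143,0],[0,0,0]],[[-0.299,-0.132,0],[0,0,0]],[[-0.324,-0.118,0],[0,0,0]],[[-0.324,-0.118,0],[0,0,0]]])

```text
time_s: 10.48
position: [0.4988, -0.0405, 0.0161]
tcp_rot: [[-0.949, -0.002, -0.316], [0.316, -0.0, -0.949], [0.002, -1.0, 0.001]]
contact_force: [0.2, -0.4, -0.3]
width: -0.001
```

```bash
python3 arc.py 33 -105,-112,-120,-127,-135,-142,-150,-157,-165,-172,-180,-187,-195,-202,-210,-217 .016
python3 - <<'E'
from ov import *
overlay("top",capture("top")[:,:,::-1],(235,170,405,280),4.7,"pics/t9.png",fy=-.001)
cv2.imwrite("pics/w9.png",capture("wrist")[:,:,::-1])
E
```

```text
stud-rel mm [ -8.8 -32.2] z 0.0161 [ 0.2 -0.4 -0.3]
-105 [ 0.002  0.001 -0.001]
-112 [-0.019  0.018 -0.001]
-120 [-0.041  0.039 -0.001]
-127 [-0.058  0.06  -0.001]
-135 [-0.073  0.087 -0.001]
-142 [-0.084  0.111 -0.001]
-150 [-0.092  0.141 -0.001]
-157 [-0.096  0.168 -0.001]
-165 [-0.096  0.198 -0.001]
-172 [-0.093  0.225 -0.001]
-180 [-0.085  0.255 -0.001]
-187 [-0.075  0.28  -0.001]
-195 [-0.06   0.306 -0.001]
-202 [-0.044  0.328 -0.001]
-210 [-0.022  0.35  -0.001]
-217 [-0.001  0.366 -0.001]
```

View pics/t9.png

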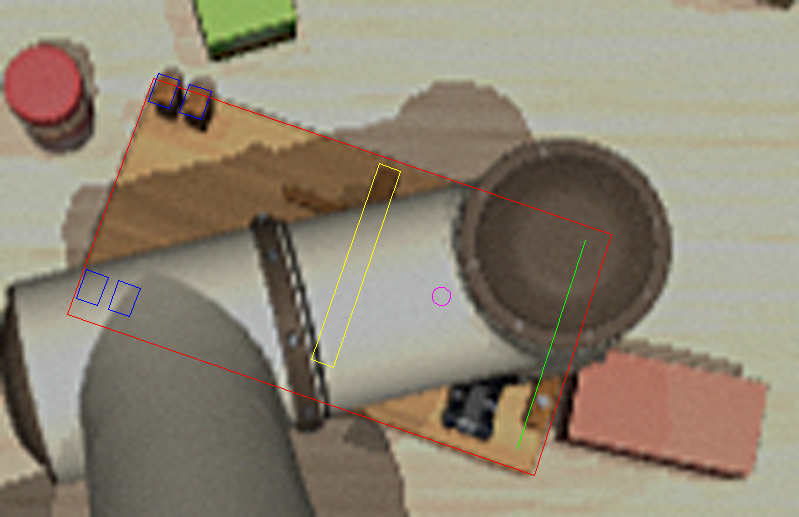

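View pics/w9.png

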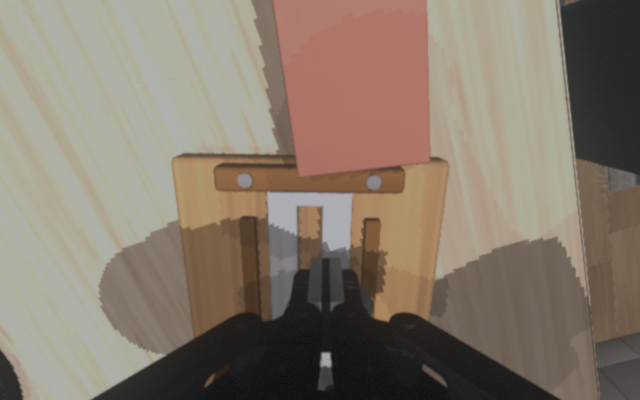

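Emit:
step_arm(series=[[[-0.019,0.018,0],[0,0,0]],[[-0.041,0.039,0],[0,0,0]],[[-0.058,0.06,0],[0,0,0]],[[-0.073,0.087,0],[0,0,0]],[[-0.084,0.111,0],[0,0,0]],[[-0.092,0.141,0],[0,0,0]],[[-0.096,0.168,0],[0,0,0]],[[-0.096,0.198,0],[0,0,0]],[[-0.093,0.225,0],[0,0,0]],[[-0.085,0.255,0],[0,0,0]],[[-0.075,0.28,0],[0,0,0]],[[-0.06,0.306,0],[0,0,0]],[[-0.044,0.328,0],[0,0,0]],[[-0.022,0.35,0],[0,0,0]],[[-0.022,0.35,0],[0,0,0]]])

```text
time_s: 11.83
position: [0.498, 0.0126, 0.0162]
tcp_rot: [[-0.949, 0.001, -0.315], [0.315, 0.0, -0.949], [-0.001, -1.0, -0.001]]
contact_force: [-0.7, -0.5, -0.2]
width: 0.003
```

```bash
python3 arc.py 33 -210,0 .016
python3 - <<'E'
from ov import *
cv2.imwrite("pics/w10.png",capture("wrist")[:,:,::-1])
E
```

```text
stud-rel mm [-26.4  18. ] z 0.0162 [-0.7 -0.5 -0.2]
-210 [-0.017 -0.005 -0.002]
0 [ 0.338 -0.239 -0.002]
```

View pics/w10.png

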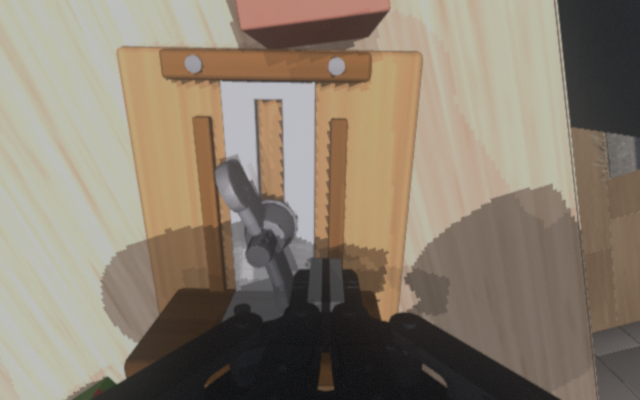

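Emit:
step_arm(series=[[[-0.006,-0.015,0],[0,0,0]],[[-0.006,-0.015,0.15],[0,0,0]],[[-0.006,-0.015,0.32],[0,0,0]],[[0.08,-0.07,0.34],[0,0,0]],[[0.2,-0.15,0.34],[0,0,0]],[[0.3,-0.21,0.34],[0,0,0]],[[0.338,-0.239,0.34],[0,0,0]],[[0.338,-0.239,0.3],[0,0,0]],[[0.338,-0.239,0.15],[0,0,0]],[[0.338,-0.239,0.0],[0,0,0]],[[0.338,-0.239,0.0],[0,0,0]],[[0.338,-0.239,0.0],[0,0,0]]])

```text
time_s: 12.88
position: [0.546, -0.0241, 0.0151]
tcp_rot: [[-0.949, -0.004, -0.316], [0.316, -0.001, -0.949], [0.003, -1.0, 0.002]]
contact_force: [0.5, -0.0, 0.7]
width: -0.0
```

```bash
python3 arc.py 33 0,-7,-15,-22,-30,-37,-45,-52,-60,-67,-75,-82,-90,-97,-105 .016
python3 - <<'E'
from ov import *
cv2.imwrite("pics/w11.png",capture("wrist")[:,:,::-1])
E
```

```text
stud-rel mm [30.8 -1.7] z 0.0151 [ 0.5 -0.   0.7]
0 [0.017 0.006 0.006]
-7 [ 0.007 -0.019  0.006]
-15 [-0.008 -0.046  0.006]
-22 [-0.024 -0.067  0.006]
-30 [-0.045 -0.089  0.006]
-37 [-0.067 -0.106  0.006]
-45 [-0.093 -0.121  0.006]
-52 [-0.118 -0.132  0.006]
-60 [-0.147 -0.14   0.006]
-67 [-0.174 -0.144  0.006]
-75 [-0.205 -0.144  0.006]
-82 [-0.231 -0.141  0.006]
-90 [-0.261 -0.133  0.006]
-97 [-0.286 -0.123  0.006]
-105 [-0.313 -0.108  0.006]
```

View pics/w11.png

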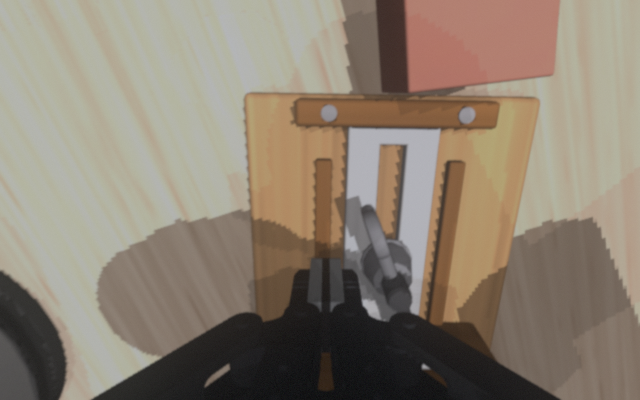

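Emit:
step_arm(series=[[[0.007,-0.019,0],[0,0,0]],[[-0.008,-0.046,0],[0,0,0]],[[-0.024,-0.067,0],[0,0,0]],[[-0.045,-0.089,0],[0,0,0]],[[-0.067,-0.106,0],[0,0,0]],[[-0.093,-0.121,0],[0,0,0]],[[-0.118,-0.132,0],[0,0,0]],[[-0.147,-0.14,0],[0,0,0]],[[-0.174,-0.144,0],[0,0,0]],[[-0.205,-0.144,0],[0,0,0]],[[-0.231,-0.141,0],[0,0,0]],[[-0.261,-0.133,0],[0,0,0]],[[-0.286,-0.123,0],[0,0,0]],[[-0.313,-0.108,0],[0,0,0]],[[-0.313,-0.108,0],[0,0,0]]])

```text
time_s: 14.18
position: [0.499, -0.0401, 0.016]
tcp_rot: [[-0.949, -0.002, -0.316], [0.316, -0.0, -0.949], [0.002, -1.0, 0.001]]
contact_force: [0.1, -0.7, 0.9]
width: -0.001
```

```bash
python3 arc.py 33 -105,-112,-120,-127,-135,-142,-150,-157,-165,-172,-180,-187,-195,-202,-210 .016
```

```text
stud-rel mm [ -8.7 -31.7] z 0.016 [ 0.1 -0.7  0.9]
-105 [ 0.001 -0.001 -0.   ]
-112 [-0.021  0.015 -0.   ]
-120 [-0.043  0.036 -0.   ]
-127 [-0.059  0.058 -0.   ]
-135 [-0.075  0.084 -0.   ]
-142 [-0.085  0.109 -0.   ]
-150 [-0.094  0.138 -0.   ]
-157 [-0.097  0.165 -0.   ]
-165 [-0.098  0.196 -0.   ]
-172 [-0.095  0.222 -0.   ]
-180 [-0.087  0.252 -0.   ]
-187 [-0.077  0.277 -0.   ]
-195 [-0.062  0.304 -0.   ]
-202 [-0.046  0.325 -0.   ]
-210 [-0.024  0.347 -0.   ]
```

Emit:
step_arm(series=[[[-0.021,0.015,0],[0,0,0]],[[-0.043,0.036,0],[0,0,0]],[[-0.059,0.058,0],[0,0,0]],[[-0.075,0.084,0],[0,0,0]],[[-0.085,0.109,0],[0,0,0]],[[-0.094,0.138,0],[0,0,0]],[[-0.098,0.165,0],[0,0,0]],[[-0.098,0.196,0],[0,0,0]],[[-0.095,0.222,0],[0,0,0]],[[-0.087,0.252,0],[0,0,0]],[[-0.077,0.277,0],[0,0,0]],[[-0.062,0.304,0],[0,0,0]],[[-0.046,0.325,0],[0,0,0]],[[-0.024,0.347,0],[0,0,0]],[[-0.024,0.347,0],[0,0,0]]])

```text
time_s: 15.43
position: [0.4981, 0.0126, 0.0162]
tcp_rot: [[-0.949, 0.001, -0.316], [0.316, 0.0, -0.949], [-0.001, -1.0, -0.001]]
contact_force: [-1.3, -0.1, -0.6]
width: -0.002
```

Emit:
step_arm(series=[[[-0.006,-0.015,0],[0,0,0]],[[-0.006,-0.015,0.15],[0,0,0]],[[-0.006,-0.015,0.32],[0,0,0]],[[0.08,-0.07,0.34],[0,0,0]],[[0.2,-0.15,0.34],[0,0,0]],[[0.3,-0.21,0.34],[0,0,0]],[[0.345,-0.237,0.34],[0,0,0]],[[0.345,-0.237,0.34],[0,0,0]]])

```text
time_s: 16.1
position: [0.5505, -0.0243, 0.0673]
tcp_rot: [[-0.948, 0.002, -0.318], [0.318, 0.0, -0.948], [-0.002, -1.0, -0.001]]
contact_force: [-0.4, -0.6, -1.3]
width: -0.007
```

```bash
python3 arc.py 33 0 .016
python3 - <<'E'
from ov import *
overlay("top",capture("top")[:,:,::-1],(235,170,405,280),4.7,"pics/t12.png",fy=-.001)
cv2.imwrite("pics/w12.png",capture("wrist")[:,:,::-1])
E
```

```text
stud-rel mm [35.1 -0.5] z 0.0673 [-0.4 -0.6 -1.3]
0 [-0.012  0.007 -0.342]
```

View pics/w12.png

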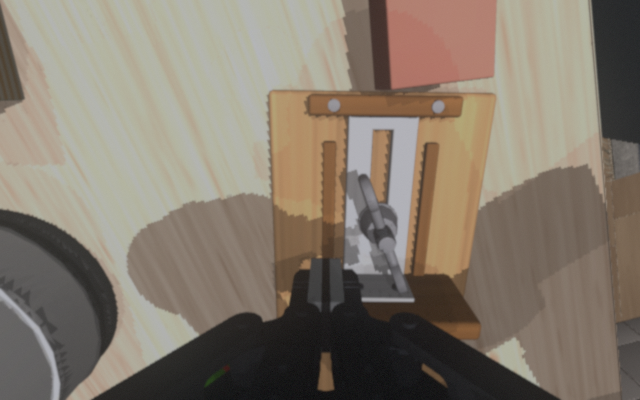

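Emit:
step_arm(series=[[[-0.01,0.007,-0.1],[0,0,0]],[[-0.01,0.007,-0.25],[0,0,0]],[[-0.01,0.007,-0.345],[0,0,0]],[[-0.01,0.007,-0.345],[0,0,0]],[[-0.01,0.007,-0.345],[0,0,0]]])

```text
time_s: 16.62
position: [0.5464, -0.0224, 0.0151]
tcp_rot: [[-0.949, -0.002, -0.315], [0.315, -0.001, -0.949], [0.002, -1.0, 0.001]]
contact_force: [0.5, -0.3, 0.0]
width: 0.002
```

```bash
python3 arc.py 33 0,-7,-15,-22,-30,-37,-45,-52,-60,-67,-75,-82,-90,-97,-105 .016
```

```text
stud-rel mm [30.6  0. ] z 0.0151 [ 0.5 -0.3  0. ]
0 [ 0.015 -0.005  0.006]
-7 [ 0.005 -0.03   0.006]
-15 [-0.01  -0.057  0.006]
-22 [-0.026 -0.078  0.006]
-30 [-0.048 -0.1    0.006]
-37 [-0.069 -0.117  0.006]
-45 [-0.095 -0.132  0.006]
-52 [-0.12  -0.143  0.006]
-60 [-0.15  -0.151  0.006]
-67 [-0.176 -0.155  0.006]
-75 [-0.207 -0.155  0.006]
-82 [-0.234 -0.152  0.006]
-90 [-0.263 -0.144  0.006]
-97 [-0.288 -0.134  0.006]
-105 [-0.315 -0.119  0.006]
```

Emit:
step_arm(series=[[[0.007,-0.03,0],[0,0,0]],[[-0.01,-0.057,0],[0,0,0]],[[-0.026,-0.078,0],[0,0,0]],[[-0.048,-0.1,0],[0,0,0]],[[-0.069,-0.117,0],[0,0,0]],[[-0.095,-0.132,0],[0,0,0]],[[-0.12,-0.143,0],[0,0,0]],[[-0.15,-0.151,0],[0,0,0]],[[-0.176,-0.155,0],[0,0,0]],[[-0.207,-0.155,0],[0,0,0]],[[-0.234,-0.152,0],[0,0,0]],[[-0.263,-0.144,0],[0,0,0]],[[-0.263,-0.144,0],[0,0,0]]])

```text
time_s: 17.7
position: [0.5064, -0.0443, 0.0154]
tcp_rot: [[-0.949, -0.002, -0.316], [0.316, -0.0, -0.949], [0.002, -1.0, 0.001]]
contact_force: [0.4, 0.1, 1.3]
width: -0.001
```

```bash
python3 arc.py 33 -97,-105,-112,-120,-127,-135,-142,-150,-157,-165,-172,-180,-187,-195,-202,-210 .016
```

```text
stud-rel mm [ -0.4 -33.4] z 0.0154 [0.4 0.1 1.3]
-97 [-0.022  0.012  0.004]
-105 [-0.048  0.027  0.004]
-112 [-0.07   0.043  0.004]
-120 [-0.092  0.064  0.004]
-127 [-0.108  0.085  0.004]
-135 [-0.124  0.112  0.004]
-142 [-0.134  0.137  0.004]
-150 [-0.143  0.166  0.004]
-157 [-0.146  0.193  0.004]
-165 [-0.147  0.223  0.004]
-172 [-0.144  0.25   0.004]
-180 [-0.136  0.28   0.004]
-187 [-0.126  0.305  0.004]
-195 [-0.111  0.331  0.004]
-202 [-0.095  0.353  0.004]
-210 [-0.073  0.375  0.004]
```

Emit:
step_arm(series=[[[-0.022,0.012,0],[0,0,0]],[[-0.048,0.027,0],[0,0,0]],[[-0.048,0.027,0],[0,0,0]]])

```text
time_s: 17.95
position: [0.4995, -0.0401, 0.0153]
tcp_rot: [[-0.949, -0.002, -0.316], [0.316, -0.0, -0.949], [0.002, -1.0, 0.001]]
contact_force: [0.8, -0.3, -0.1]
width: 0.001
```

Emit:
step_arm(series=[[[-0.022,0.016,0],[0,0,0]],[[-0.044,0.037,0],[0,0,0]],[[-0.044,0.037,0],[0,0,0]]])

```text
time_s: 18.2
position: [0.493, -0.0344, 0.0153]
tcp_rot: [[-0.949, -0.001, -0.316], [0.316, -0.0, -0.949], [0.001, -1.0, 0.001]]
contact_force: [-0.1, -0.1, 0.2]
width: 0.004
```

Emit:
step_arm(series=[[[-0.016,0.022,0],[0,0,0]],[[-0.032,0.048,0],[0,0,0]],[[-0.032,0.048,0],[0,0,0]]])

```text
time_s: 18.45
position: [0.4884, -0.027, 0.0154]
tcp_rot: [[-0.949, -0.001, -0.316], [0.316, -0.0, -0.949], [0.001, -1.0, 0.0]]
contact_force: [0.4, -0.1, -0.7]
width: 0.001
```

Emit:
step_arm(series=[[[-0.01,0.027,0],[0,0,0]],[[-0.019,0.054,0],[0,0,0]],[[-0.019,0.054,0],[0,0,0]]])

```text
time_s: 18.7
position: [0.486, -0.0188, 0.0154]
tcp_rot: [[-0.949, -0.001, -0.316], [0.316, 0.0, -0.949], [0.001, -1.0, 0.0]]
contact_force: [-0.7, 0.2, 0.1]
width: -0.001
```

Emit:
step_arm(series=[[[-0.002,0.028,0],[0,0,0]],[[-0.004,0.057,0],[0,0,0]],[[-0.004,0.057,0],[0,0,0]]])

```text
time_s: 18.95
position: [0.4856, -0.0103, 0.0154]
tcp_rot: [[-0.949, -0.001, -0.316], [0.316, -0.0, -0.949], [0.001, -1.0, 0.0]]
contact_force: [-0.7, -0.2, -0.2]
width: 0.0
```

Emit:
step_arm(series=[[[0.005,0.028,0],[0,0,0]],[[0.011,0.057,0],[0,0,0]],[[0.011,0.057,0],[0,0,0]]])

```text
time_s: 19.2
position: [0.4871, -0.002, 0.0153]
tcp_rot: [[-0.949, -0.001, -0.316], [0.316, -0.0, -0.949], [0.001, -1.0, 0.001]]
contact_force: [-0.4, -1.8, 0.1]
width: 0.001
```

Emit:
step_arm(series=[[[0.012,0.027,0],[0,0,0]],[[0.025,0.051,0],[0,0,0]],[[0.025,0.051,0],[0,0,0]]])

```text
time_s: 19.45
position: [0.4852, 0.0019, 0.0145]
tcp_rot: [[-0.948, -0.014, -0.318], [0.318, -0.006, -0.948], [0.011, -1.0, 0.01]]
contact_force: [-7.7, -11.8, 7.1]
width: -0.002
```

```bash
python3 arc.py 33 -195,-200 .016
python3 - <<'E'
from ov import *
cv2.imwrite("pics/w13.png",capture("wrist")[:,:,::-1])
E
```

```text
stud-rel mm [-35.1   3.8] z 0.0145 [ -7.7 -11.8   7.1]
-195 [0.03  0.024 0.01 ]
-200 [0.042 0.039 0.01 ]
```

View pics/w13.png

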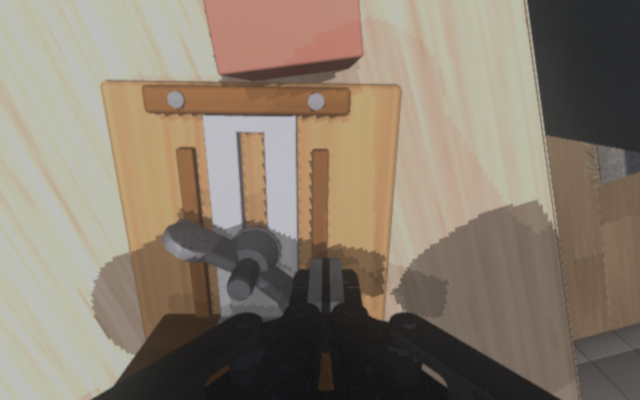

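Emit:
step_arm(series=[[[0.002,0.01,0],[0,0,0]],[[0.002,0.01,0],[0,0,0]],[[0.002,0.01,0],[0,0,0]]])

```text
time_s: 19.75
position: [0.4847, 0.0027, 0.0144]
tcp_rot: [[-0.948, -0.015, -0.319], [0.319, -0.006, -0.948], [0.012, -1.0, 0.01]]
contact_force: [-7.5, -13.2, 6.0]
width: 0.0
```

```bash
python3 - <<'E'
from ov import *
s=manip.state();print(w2g(s['position'])*1000+[0,55])
cv2.imwrite("pics/w14.png",capture("wrist")[:,:,::-1])
a=cv2.imread("pics/w13.png");b=cv2.imread("pics/w14.png")
cv2.imwrite("pics/c14.png",cv2.resize(np.hstack([a[180:340,120:320],b[180:340,120:320]]),None,fx=2,fy=2))
E
```

```text
[-35.78146339   4.33252194]
```

View pics/c14.png

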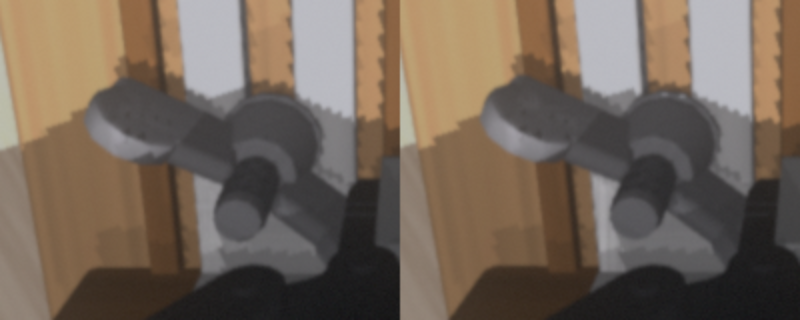

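Emit:
step_arm(series=[[[-0.02,-0.04,0],[0,0,0]],[[-0.04,-0.085,0],[0,0,0]],[[-0.04,-0.085,0],[0,0,0]],[[-0.04,-0.085,0.15],[0,0,0]],[[-0.04,-0.085,0.4],[0,0,0]],[[-0.04,-0.085,0.65],[0,0,0]],[[-0.04,-0.085,0.65],[0,0,0]],[[-0.04,-0.085,0.65],[0,0,0]]])

```text
time_s: 20.47
position: [0.4884, -0.0046, 0.1158]
tcp_rot: [[-0.949, 0.008, -0.315], [0.316, 0.003, -0.949], [-0.007, -1.0, -0.005]]
contact_force: [-0.1, -0.7, -0.9]
width: 0.004
```

```bash
python3 - <<'E'
from ov import *
s=manip.state();print(w2g(s['position'])*1000+[0,55],s['position'],s['contact_force'])
cv2.imwrite("pics/w15.png",capture("wrist")[:,:,::-1])
c=calibration("wrist")
for a in range(120,166,5):
    t=np.radians(a);print(a,[proj("wrist",g2w(k*.036*np.cos(t),-.055+k*.036*np.sin(t),.051),c).round() for k in(1,-1)])
print(proj("wrist",g2w(0,-.055,.065),c))
E
```

```text
[-30.03070897  -1.40039944] [ 0.48836344 -0.0045974   0.11580315] [-0.09193074 -0.70354319 -0.86675548]
120 [array([306., 253.]), array([252., 171.])]
125 [array([309., 251.]), array([248., 173.])]
130 [array([313., 249.]), array([245., 176.])]
135 [array([316., 246.]), array([242., 179.])]
140 [array([319., 243.]), array([239., 182.])]
145 [array([321., 240.]), array([236., 186.])]
150 [array([324., 237.]), array([234., 189.])]
155 [array([326., 233.]), array([232., 193.])]
160 [array([327., 230.]), array([231., 197.])]
165 [array([329., 226.]), array([230., 201.])]
[277.34145594 220.79351515]
```

View pics/w15.png

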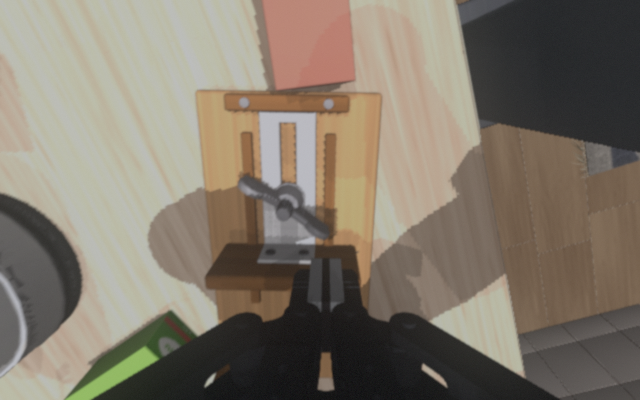

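```bash
python3 - <<'E'
from h import *
print(rel(31,10,.08),rel(31,10,.016),rel(31,-10,.016))
E
```

```text
[ 0.421 -0.054 -0.226] [ 0.421 -0.054 -0.653] [ 0.379 -0.18  -0.653]
```

Emit:
step_arm(series=[[[0.15,-0.02,0],[0,0,0]],[[0.35,-0.04,0],[0,0,0]],[[0.421,-0.054,-0.1],[0,0,0]],[[0.421,-0.054,-0.25],[0,0,0]],[[0.421,-0.054,-0.45],[0,0,0]],[[0.421,-0.054,-0.6],[0,0,0]],[[0.421,-0.054,-0.65],[0,0,0]],[[0.421,-0.054,-0.65],[0,0,0]]])

```text
time_s: 21.18
position: [0.5465, -0.0143, 0.0123]
tcp_rot: [[-0.949, -0.007, -0.316], [0.316, -0.002, -0.949], [0.006, -1.0, 0.004]]
contact_force: [-0.2, -0.5, 0.6]
width: -0.0
```

Emit:
step_arm(series=[[[-0.011,-0.032,0],[0,0,0]],[[-0.021,-0.063,0],[0,0,0]],[[-0.021,-0.063,0],[0,0,0]]])

```text
time_s: 21.43
position: [0.5461, -0.0239, 0.0169]
tcp_rot: [[-0.949, 0.002, -0.317], [0.317, 0.001, -0.949], [-0.002, -1.0, -0.001]]
contact_force: [-0.9, 0.3, 0.6]
width: 0.0
```

```bash
python3 - <<'E'
from h import *
s=manip.state();print(w2g(s['position'])*1000+[0,55],s['position'],s['contact_force'])
cv2.imwrite("pics/w16.png",capture("wrist")[:,:,::-1])
E
```

```text
[30.88953109 -1.47404845] [ 0.54612908 -0.02394712  0.01688019] [-0.90219968  0.29374772  0.59858548]
```

View pics/w16.png

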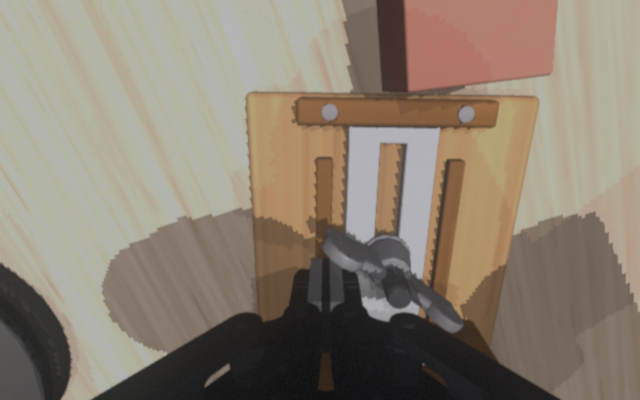

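Emit:
step_arm(series=[[[-0.006,-0.018,0],[0,0,0]],[[-0.006,-0.018,0],[0,0,0]]])

```text
time_s: 21.65
position: [0.5458, -0.0259, 0.0167]
tcp_rot: [[-0.949, 0.004, -0.316], [0.316, 0.001, -0.949], [-0.003, -1.0, -0.002]]
contact_force: [0.9, 1.8, 1.6]
width: -0.004
```

Emit:
step_arm(series=[[[-0.005,-0.016,0],[0,0,0]],[[-0.005,-0.016,0],[0,0,0]],[[-0.005,-0.016,0],[0,0,0]]])

```text
time_s: 21.9
position: [0.5464, -0.0273, 0.0166]
tcp_rot: [[-0.949, 0.006, -0.316], [0.316, 0.002, -0.949], [-0.005, -1.0, -0.004]]
contact_force: [1.8, 4.7, 0.8]
width: -0.001
```

Emit:
step_arm(series=[[[-0.008,-0.02,0],[0,0,0]],[[-0.01,-0.03,0],[0,0,0]],[[-0.01,-0.03,0],[0,0,0]],[[-0.01,-0.03,0],[0,0,0]]])

```text
time_s: 22.23
position: [0.5478, -0.0298, 0.0172]
tcp_rot: [[-0.949, 0.012, -0.315], [0.315, 0.004, -0.949], [-0.01, -1.0, -0.008]]
contact_force: [4.7, 11.0, -0.2]
width: 0.0
```

```bash
python3 - <<'E'
from h import *
s=manip.state();print(w2g(s['position'])*1000+[0,55],s['position'],s['contact_force'])
cv2.imwrite("pics/w17.png",capture("wrist")[:,:,::-1])
a=cv2.imread("pics/w16.png");b=cv2.imread("pics/w17.png")
cv2.imwrite("pics/c17.png",cv2.resize(np.hstack([a[200:350,290:490],b[200:350,290:490]]),None,fx=2,fy=2))
E
```

```text
[34.32570471 -6.46443347] [ 0.54780929 -0.02976847  0.01716547] [ 4.74276873 11.03907192 -0.22222772]
```

View pics/c17.png

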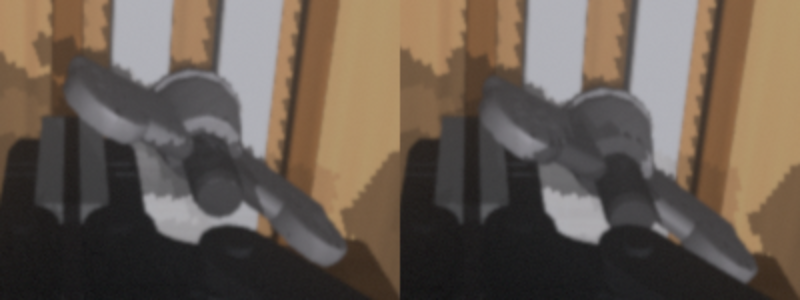

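Emit:
step_arm(series=[[[0.015,0.04,0],[0,0,0]],[[0.03,0.09,0],[0,0,0]],[[0.03,0.09,0.05],[0,0,0]],[[0.03,0.09,0.25],[0,0,0]],[[0.03,0.09,0.5],[0,0,0]],[[0.03,0.09,0.75],[0,0,0]],[[0.03,0.09,1],[0,0,0]],[[0.03,0.09,1],[0,0,0]]])

```text
time_s: 22.95
position: [0.5513, -0.0198, 0.1744]
tcp_rot: [[-0.949, 0.015, -0.315], [0.315, 0.001, -0.949], [-0.014, -1.0, -0.005]]
contact_force: [1.7, 1.4, 0.6]
width: 0.001
```

Emit:
step_arm(series=[[[0,-0.2,0],[0,0,0]],[[0,-0.45,0],[0,0,0]],[[0,-0.7,0],[0,0,0]],[[0,-0.9,0],[0,0,0]],[[0,-1,0],[0,0,0]],[[0,-1,0],[0,0,0]]])

```text
time_s: 23.45
position: [0.5456, -0.1727, 0.1652]
tcp_rot: [[-0.947, -0.002, -0.32], [0.32, -0.0, -0.947], [0.002, -1.0, 0.001]]
contact_force: [-0.4, 0.1, -0.0]
width: 0.0
```

```bash
python3 - <<'E'
from ov import *
print(manip.state()['contact_force'],manip.state()['time_s'])
overlay("top",capture("top")[:,:,::-1],(235,170,405,280),4.7,"pics/t18.png",fy=-.001)
overlay("side",capture("side")[:,:,::-1],(260,100,420,260),3.7,"pics/s18.png",fy=-.001)
E
```

```text
[-0.44623874  0.10371982 -0.02375452] 23.45
```

View pics/t18.png

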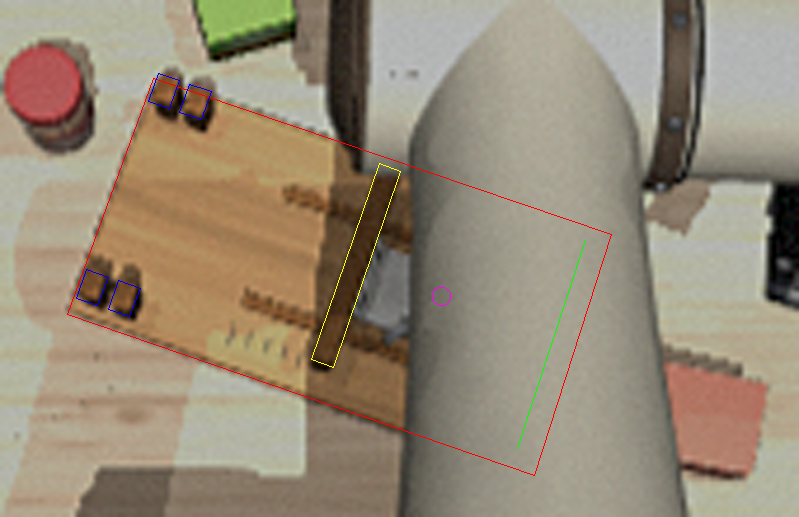

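View pics/s18.png

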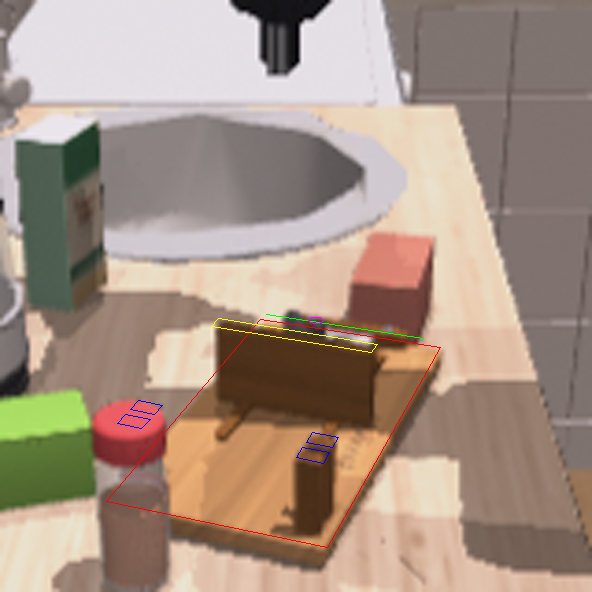

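The stop is at its home line (yellow outline) in both views. The jar, boxes and salt carton are unmoved and the tool is clear of everything, so I am handing in.

```bash
python3 -c "
from rig import workorder
print(workorder.sign_off())"
```

```text
the job is handed in; nothing more can be done
None
```

The stop is pushed home against the end strip, and the wing nut is spun down until it would turn no further. I handed the job in at about 23.5 s; sign-off gives no verdict.

- **Stop:** The first push passed over the stop without touching it. In the pictures the real fingertips sit about 30 mm higher than the reported TCP. I lowered the tool by that amount and pushed again until the foot met the strip, at about 9 N. The last top and side pictures show the stop at its home line.
- **Nut:** Three fingertip strokes turned it about 480° (8.4 rad). The third met a hard stop at about 16 N. A check push of about 12 N on the opposite wing did not turn it. That is well above the 2 N of friction, so I take it as tight. I had no reading of the joint itself.
- **Around it:** The arm ended clear of everything with near-zero force. Nothing nearby looked shifted in the last pictures, though the second jar was outside the areas I viewed at the end.

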